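# Fetch the drain plug from behind the toiletries

### The job

The drain plug is hemmed in against the tilt-out bin by the toothbrush cup, the shampoo bottle and the shaving-foam can: first clear all three away, standing them upright on the cork mat, and with all three there lay the plug, knob up, in the middle of the shallow ceramic dish, ready for running a bath. Only then put the cup, the bottle and the can back, each upright on the very spot where it stood at the start (which way round it faces does not matter). Never tip any of these four over, and leave the hanger hook, the soap and the nail brush where they are.

Things in the scene. Friction and masses are not known exactly. Their poses are not given: they have to be found in the camera images.
- cup: plain white ceramic toothbrush cup without handle, an open upright cylinder 62 mm in diameter, 100 mm high, wall 4 mm, about 220 g, empty; origin at the centre of its underside, z up. It stands on the shelf at the start, next to the plug; remember where, it must go back there
- bottle: shampoo bottle of pale translucent plastic with a paper label, a flat upright box 38 mm (its x) by 64 mm (its y) and 105 mm high with rounded edges, and on top a round white cap 26 mm in diameter, 20 mm high (125 mm over all), about 200 g; origin at the centre of its underside, z up. Easily gripped across its 38 mm. It stands on the shelf next to the plug at the start; remember where
- can: closed shaving-foam can, a bare aluminium cylinder 52 mm in diameter, 90 mm high, topped by a white cap 48 mm in diameter, 25 mm high (115 mm over all), about 200 g; origin at the centre of its underside, z up. It stands on the shelf next to the plug at the start; remember where
- plug: black hard silicone drain plug, 70 g, lying knob up: tapered stopper 40 to 44 mm across, 10 mm high, then a flange 50 mm across up to 18 mm, then a straight round pull knob 20 mm across from 18 to 50 mm above the underside; origin at the centre of the underside, z up. 65 to 80 mm from it, centre to centre, stand the three toiletries: one in front, one on either side (which varies)
- mat: fixed flat rectangular cork mat, 120 mm (its x) by 280 mm (its y), top surface 4 mm above its origin, which is at the centre of its underside on the shelf; z up. The side area: a thing is on it when the middle of its foot is over the mat. It lies to the left or to the right
- dish: fixed shallow round white ceramic dish, 128 mm across the rim, 18 mm high, flat inner floor about 100 mm across, 6 mm above its origin, which is at the centre of its underside on the shelf; z up. On the other side from the mat
- bin: fixed white plastic tilt-out bin at the back, 240 mm wide (its y), 160 mm high; its front (-x, towards the robot) leans out, with four orange clothespins on the rim up to 170 mm height; origin on the shelf in front of its middle, straight below the foremost clothespins (the carcase stands 35 to 135 mm behind it, +x); z up. The plug lies about 85 mm in front of the origin. Leave alone
- hook: bystander: stainless steel S-shaped hanger hook of 6 mm wire, about 98 mm by 70 mm, lying flat and loose on the shelf near the robot; origin in the middle of the S, on the shelf. Leave where it is
- soap: bystander: cream bar of soap 55 by 85 by 26 mm, loose; origin at the centre of its underside. Leave where it is
- brush: bystander: nail brush, wooden back on white bristles, 42 by 90 by 32 mm, loose; origin at the centre of its underside. Leave where it is

How it is judged:
By the outcome, as a careful person would: the job done as asked, in the order asked, and still so for the second after the job is handed in, with the robot touching nothing.
It also fails if it takes over 144 s, if anything falls off the work surface, if the arm or the gripper's body presses on something with over 40 N, if the wrist force passes 120 N, or if a joint passes its speed limit or range.

### The arm

A 7-joint arm with a two-finger parallel gripper is mounted at the origin on the work surface. World frame = base frame: x ahead of the robot, y to its left, z up, the work surface at z = 0. Lengths are in m, angles in rad, forces in N, time in s.
With the tool pointing down it reaches from about 0.425 to 0.825 m from the base axis. Payload 3.6 kg.
Tool frame: the origin (TCP) lies midway between the tips of the shut fingers; the grasp point (between the pads) lies 19 mm behind it; z points along the fingers, y is the line along which they close (so a half turn about z gives the same grasp; the last joint's range is limited). The gripper opens to 85 mm and grips with 20 to 120 N. Pads are 22 mm wide; open, the fingers measure 114 mm over their backs; the gripper's body (76 mm by 85 mm) begins 54 mm behind the grasp point. The pads swing forward as they close: fully open they stand 13 mm farther back than shut.
Start: joints at [1.268, 0.615, -0.013, 1.423, 0.008, 1.103, -0.04], TCP at [0.178, -0.625, 0.231] pointing down, gripper open.
Joint ranges: [-3.12, 3.12], [-0.3, 2.06], [-1.34, 1.32], [0.26, 2.42], [-1.36, 4.5], [0.01, 1.98], [-2.84, 2.84]. Speed limits (rad/s): [2.79, 2.79, 3.14, 3.14, 3.14, 3.14, 3.14].

### API

Orientations are given as a unit quaternion [w, x, y, z].
In Python, from workcell import read_state, grab_frame, hand_in, boxes_of, place_of gives the robot as it stands.
- The arm moves only by the tool move_arm, never from a script. Its argument "moves" is a list of rows, each a list of 4 numbers: the shift along the tool's x, y, z in m, then the turn about the tool's z in degrees. A call has 1 to 10 rows; each row shifts and turns the commanded pose from where the row before left it, along the tool's axes as they then stand; what a row does not reach is not made up. A row lasts 1/8 s, in which the tool goes at most 62.5 mm and 10.7 degrees, less where a joint would pass 70% of its speed; a pose out of reach is approached as far as the arm can. A call is refused whole if a number of a shift passes 0.0625 or a number of a turn 10.7, either way. A call with a gripper value outside its range is refused whole. "fingers" is the finger opening in m, from 0 to 0.0854, set as the call begins (left out, the last holds). The fingers move at their own pace and stop on an object; the grip force is fixed at half the most. Time passes only in rows, so rows that do not move let the fingers close. It gives the time, the measured TCP pose, the force, the opening and the grip force at its end, in the units of the state.
- read_state(): the state, without advancing time (a new reading comes with each control period).
- grab_frame(name): name is "scene" or "side" or "wrist"; returns a dict with "frame" (384x512x3 uint8, red, green, blue), "mtx" (3x3 intrinsics, pixels), "eye" and "orientation" of the camera in the world. Camera axes: x right, y down, z forward; pixel columns grow to the right and rows downward; lengths in m; the calibration is good to about 2 mm. A picture is of the moment at which its call begins. There is no depth.
- hand_in(): hands the job in; it is judged then, once.
Trained networks look in the newest picture that a camera, given by its name, has taken for a name from the list of things; names that differ only in an ending like _2 or _b are one class to them, and where a whole thing is asked for, a point or a joint stands for the part that bears it (a point fixed in the world has none). Each returns a list of dicts, best first, with "confidence" (0 to 1); they miss things now and then, are a little off and sometimes report something else, mostly with a low value. They report only what shows in the picture. A call takes as long as a camera call.
- boxes_of(query, camera): "rect" ([left, top, right, bottom] as shares, 0 to 1, of the picture: columns of its width, rows of its height, round what is visible of it).
- place_of(query, camera): "xy" ([column, row] as shares, 0 to 1, of the picture: columns of its width, rows of its height: a listed point, or the origin of a listed thing).
The state is a dict: "t": time; "qpos": joint angles; "qd": joint speeds; "effort": joint torques, N m; "position": TCP position; "ee_rot": TCP orientation; "force": force on the tool from outside, world axes, zero at the start; "moment": the same for the moment, N m; "gripper_width": opening from 0.0 (shut) to 1.0 (fully open); "gripper_force": force on a finger pad.
Only numpy, scipy, OpenCV 4.12 (cv2) and the standard library are available. Lean on these libraries where they do the work, as an engineer would, in place of code of your own. Each camera call takes 0.05 s, during which the arm holds its last target. There are 200 camera calls.

## Working session

There is one attempt and no reset: what is moved stays moved. The work goes in short steps, Python scripts to look and compute and a tool call to move; the robot and the scene stay as the last step left them, time stands still between calls to the robot, and variables do not carry over. Pictures are saved under pics/ and viewed, at most 14 in all, crops included, and the job is handed in when it is done.

Besides the shell and the picture viewer there is one more tool, called as name(argument=value, ...) on one line, values as JSON. move_arm: Moves the arm, as the interface text tells. Its arguments: {"type":"object","properties":{"moves":{"type":"array","items":{"type":"array","items":{"type":"number"}}},"fingers":{"type":"number"}},"required":["moves"]}

```bash
ls; mkdir -p pics; cat > h.py <<'E'
import numpy as np, cv2
from scipy.spatial.transform import Rotation as R
from workcell import *
def rot(q): return R.from_quat([q[1],q[2],q[3],q[0]]).as_matrix() if np.size(q)==4 else np.array(q)
def ray(f,u,v):
    d=rot(f["orientation"])@np.linalg.inv(np.array(f["mtx"]))@np.array([u,v,1.]); return np.array(f["eye"]),d
def onz(f,u,v,z):
    e,d=ray(f,u,v); return e+d*(z-e[2])/d[2]
def proj(f,p):
    c=np.array(f["mtx"])@(rot(f["orientation"]).T@(np.array(p)-np.array(f["eye"]))); return c[:2]/c[2]
def save(f,n): cv2.imwrite("pics/"+n,f["frame"][:,:,::-1])
E
python3 - <<'E'
from h import *
s=read_state(); print(s)
for c in ["scene","side"]:
    f=grab_frame(c); save(f,c+"0.png"); print(c,f["eye"],f["orientation"],f["mtx"])
    for n in ["cup","bottle","can","plug","mat","dish","bin","hook","soap","brush"]:
        for r in place_of(n,c)[:1]:
            u,v=r["xy"][0]*512,r["xy"][1]*384
            print(n,round(r["confidence"],2),round(u),round(v),onz(f,u,v,0).round(3))
E
```

```text
pics
{'t': 0.0, 'qpos': array([ 1.26750098,  0.61592125, -0.01259573,  1.42491721,  0.00811284,
        1.10338634, -0.040409  ]), 'qd': array([-0.00101767,  0.00108679,  0.00107174, -0.00106652, -0.00047548,
       -0.002155  ,  0.00053864]), 'effort': array([ 6.93379297e-05, -4.69214952e+01,  2.59209909e-01, -1.71036386e+01,
        9.91176377e-03,  9.43248742e-03, -1.49363327e-06]), 'position': array([ 0.17741288, -0.6245207 ,  0.23013082]), 'ee_rot': array([-1.27392055e-03,  9.90434280e-01,  1.37979240e-01, -2.08226944e-04]), 'force': array([-0.79534689,  0.80846403,  0.00353934]), 'moment': array([-0.00256226,  0.03122896,  0.00953391]), 'gripper_force': 0.0, 'gripper_width': 1.0021244869194736}
scene [ 1.12944538 -0.28950066  1.01496514] [-0.23637875  0.82790405  0.48889598 -0.14028791] [[462.21537832   0.         257.6502744 ]
 [  0.         462.21537832 188.02104166]
 [  0.           0.           1.        ]]
cup 0.61 230 231 [ 0.651 -0.104  0.   ]
bottle 0.77 283 202 [0.643 0.051 0.   ]
can 0.55 249 203 [ 0.605 -0.027  0.   ]
plug 0.72 262 218 [ 0.657 -0.017  0.   ]
mat 0.7 142 207 [ 0.485 -0.268  0.   ]
dish 0.67 332 115 [0.464 0.319 0.   ]
bin 0.56 277 253 [ 0.756 -0.033  0.   ]
hook 0.51 230 164 [ 0.471 -0.014  0.   ]
soap 0.72 364 176 [0.679 0.276 0.   ]
brush 0.91 170 283 [ 0.703 -0.287  0.   ]
side [ 0.21215223 -0.3962287   0.54146724] [-0.38148823  0.83879864 -0.34960372  0.16929503] [[360.36070102   0.         252.67589499]
 [  0.         360.36070102 194.83362423]
 [  0.           0.           1.        ]]
cup 0.76 297 226 [ 0.664 -0.099  0.   ]
bottle 0.86 244 197 [0.651 0.047 0.   ]
plug 0.76 269 208 [ 0.663 -0.02   0.   ]
mat 0.73 309 337 [ 0.486 -0.267  0.   ]
dish 0.82 109 178 [0.467 0.325 0.   ]
bin 0.61 297 190 [ 0.757 -0.022  0.   ]
hook 0.7 197 259 [ 0.46 -0.02  0.  ]
soap 0.84 192 151 [0.684 0.277 0.   ]
brush 0.88 387 267 [ 0.7   -0.287  0.   ]
```

View pics/scene0.png

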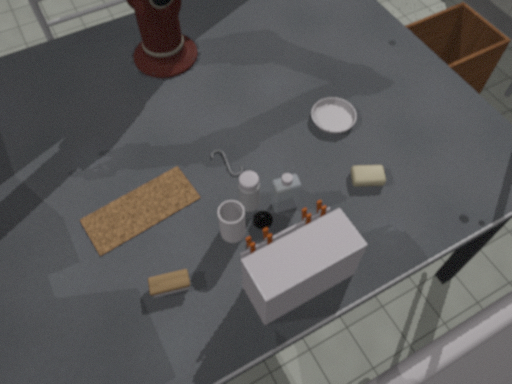

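View pics/side0.png

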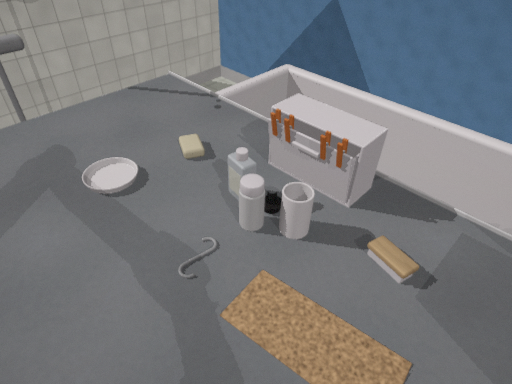

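The scene shows the can in front (249,190), cup on the right (232,222), bottle on the left (286,193), plug (263,219), mat (142,208) and dish (333,117). I'll straighten the tool to yaw 0 and fly over for a closer look.

move_arm(moves=[[0,0,0,8],[0,0,0,7.9],[0.03,-0.05,-0.015,0],[0.03,-0.05,-0.015,0],[0.03,-0.05,-0.015,0],[0.03,-0.05,-0.015,0],[0.03,-0.05,-0.015,0],[0.03,-0.05,-0.015,0],[0.03,-0.05,-0.015,0],[0.03,-0.05,-0.015,0]], fingers=0.0854)

```text
t: 2.35
position: [0.4187, -0.2237, 0.3522]
ee_rot: [0.0, 1.0, -0.0, 0.001]
force: [0.9, -0.2, 0.1]
gripper_width: 1.0
gripper_force: 0.0
```

move_arm(moves=[[0.03,-0.05,-0.015,0],[0.03,-0.05,-0.015,0],[0.03,-0.05,-0.015,0],[0,0,0,0]])

```text
t: 2.85
position: [0.5103, -0.0693, 0.3973]
ee_rot: [-0.002, 1.0, 0.005, 0.002]
force: [-0.6, -0.4, 0.2]
gripper_width: 1.004
gripper_force: 0.0
```

```bash
python3 - <<'E'
from h import *
s=read_state(); print(s['position'],s['ee_rot'],s['qpos'].round(2))
f=grab_frame("wrist"); save(f,"w1.png"); print(f["eye"],rot(f["orientation"]).round(2))
for n in ["cup","bottle","can","plug","mat","dish"]:
    for r in place_of(n,"wrist")[:1]:
        u,v=r["xy"][0]*512,r["xy"][1]*384
        print(n,round(r["confidence"],2),round(u),round(v),onz(f,u,v,0).round(3))
E
```

```text
[ 0.51028186 -0.06926905  0.39731725] [-0.0016615   0.99998302  0.00531494  0.00171846] [ 0.21  0.28 -0.16  1.51  0.04  1.35 -1.51]
[ 0.59291538 -0.06933027  0.54015407] [[ 0.01 -0.95 -0.31]
 [-1.   -0.01  0.  ]
 [-0.    0.31 -0.95]]
cup 0.92 273 54 [ 0.656 -0.097  0.   ]
can 0.57 227 87 [ 0.605 -0.021  0.   ]
plug 0.66 365 157 [ 0.487 -0.269  0.   ]
mat 0.98 366 156 [ 0.49 -0.27  0.  ]
dish 0.85 44 164 [0.469 0.317 0.   ]
```

View pics/w1.png

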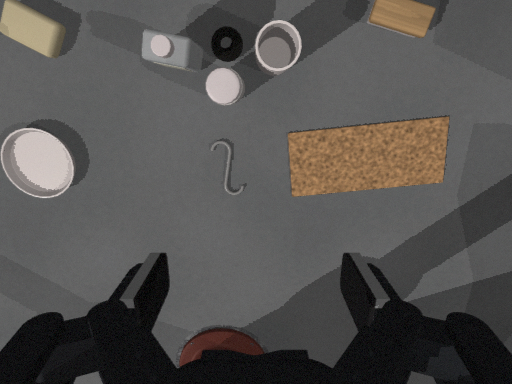

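The wrist picture shows the cup rim (278,46), can cap (224,86), plug (228,42), bottle cap (161,46), mat with corners (289,132)-(444,181), and dish (38,162). I'll move forward so that they are centred and measure more finely.

move_arm(moves=[[0.05,-0.02,0.015,0],[0.05,-0.02,0.015,0],[0.04,0,0,0],[0,0,0,0],[0,0,0,0]])

```text
t: 3.82
position: [0.6474, -0.0366, 0.3663]
ee_rot: [0.0, 1.0, -0.001, -0.0]
force: [-0.2, -0.0, 0.7]
gripper_width: 1.001
gripper_force: 0.0
```

```bash
python3 - <<'E'
from h import *
s=read_state(); print(s['position'],s['qd'].round(3).max())
f=grab_frame("wrist"); save(f,"w2.png"); np.save("f2.npy",f,allow_pickle=True)
cv2.imwrite("pics/w2c.png",cv2.resize(f["frame"][60:360,100:500,::-1],None,fx=2,fy=2,interpolation=cv2.INTER_CUBIC))
for n in ["cup","bottle","can","plug"]:
    for r in place_of(n,"wrist")[:1]:
        u,v=r["xy"][0]*512,r["xy"][1]*384
        print(n,round(r["confidence"],2),round(u),round(v),onz(f,u,v,0).round(3))
E
```

```text
[ 0.64739212 -0.03657037  0.36632872] 0.007
cup 0.78 292 141 [ 0.654 -0.1    0.   ]
bottle 0.74 201 142 [0.654 0.053 0.   ]
can 0.88 246 167 [ 0.609 -0.022  0.   ]
plug 0.79 245 133 [ 0.668 -0.022  0.   ]
```

View pics/w2c.png

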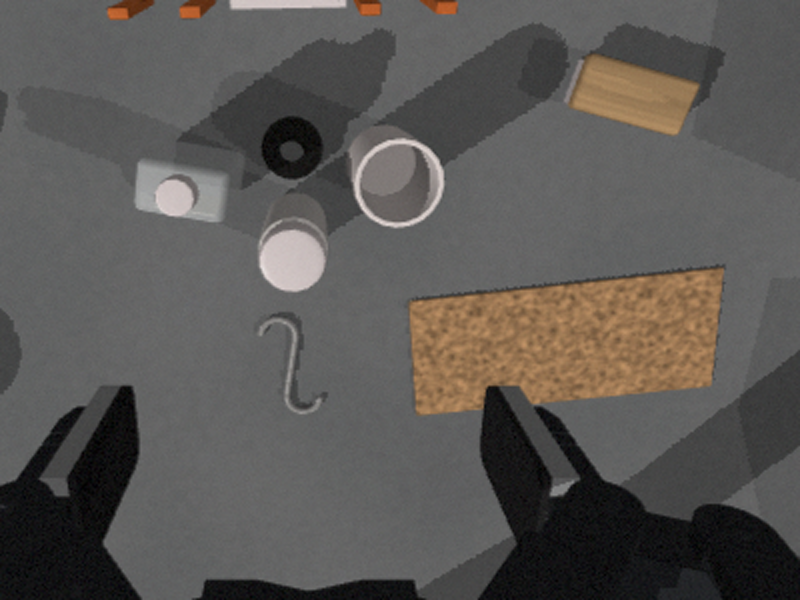

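Crop: cup rim centre (399,182), can cap (292,261), bottle body top corners (143,160),(229,172),(222,222),(137,210) with cap (176,196), knob (292,152), mat corners (409,299),(724,267),(713,383),(416,413).

```bash
python3 - <<'E'
from h import *
f=np.load("f2.npy",allow_pickle=True).item()
P=lambda u,v,z:onz(f,u/2+100-.25,v/2+60-.25,z)[:2]
for n,u,v,z in [("cup",399,182,.1),("can",292.5,261,.115),("bcap",176,196,.125),("bbody",183,191,.104),("knob",292,152,.05),("flange",292.5,148,.018)]: print(n,P(u,v,z).round(4))
b=[P(u,v,.103) for u,v in [(143,160),(229,172),(222,222),(137,210)]]
m=[P(u,v,.004) for u,v in [(409,299),(724,267),(713,383),(416,413)]]
for q in (b,m):
    d=[q[(i+1)%4]-q[i] for i in range(4)]
    print([np.linalg.norm(x).round(3) for x in d],[np.degrees(np.arctan2(x[1],x[0])).round(1) for x in d],np.mean(q,0).round(4))
g=grab_frame("scene")
for c in ["scene","side"]:
    g=grab_frame(c)
    r=boxes_of("can",c)
    print(c,[(np.round(np.array(x["rect"])*[512,384,512,384]),round(x["confidence"],2)) for x in r[:2]])
    for n,p in [("cup",(.653,-.1,.1)),("can",(.609,-.022,.115)),("bottle",(.654,.053,.125))]: print(n,proj(g,p).round(1))
f=grab_frame("side");save(f,"s1.png")
E
```

```text
cup [ 0.6562 -0.0982]
can [ 0.6045 -0.0253]
bcap [0.6519 0.0492]
bbody [0.6511 0.0489]
knob [ 0.67   -0.0239]
flange [ 0.669  -0.0234]
[np.float64(0.058), np.float64(0.035), np.float64(0.059), np.float64(0.035)] [np.float64(-98.1), np.float64(169.5), np.float64(81.6), np.float64(-11.9)] [0.6506 0.0493]
[np.float64(0.278), np.float64(0.116), np.float64(0.28), np.float64(0.118)] [np.float64(-83.9), np.float64(-172.7), np.float64(96.5), np.float64(6.2)] [ 0.4894 -0.2715]
scene [(array([237., 170., 257., 214.]), 0.58)]
cup [229.8 210.9]
can [250.8 179. ]
bottle [288.8 177.8]
side [(array([239., 173., 261., 231.]), 0.76)]
cup [299.1 192.5]
can [253.7 178.2]
bottle [243.  149.2]
```

move_arm(moves=[[0,0,0,-10],[0,0,0,-10],[0,0,0,-10],[0,0,0,-10],[0,0,0,-10],[0,0,0,-10],[0,0,0,-10],[0,0,0,-10],[0,0,0,-10],[0.012,-0.042,0,0]])

```text
t: 5.62
position: [0.6071, -0.025, 0.364]
ee_rot: [-0.001, 0.708, 0.706, -0.0]
force: [0.5, 0.4, 0.6]
gripper_width: 0.998
gripper_force: 0.0
```

move_arm(moves=[[0,0,0.05,0],[0,0,0.05,0],[0,0,0.05,0],[0,0,0,0],[0,0,0,0]])

```text
t: 6.25
position: [0.6075, -0.0231, 0.2184]
ee_rot: [0.001, 0.707, 0.707, 0.002]
force: [-0.1, -0.3, -0.1]
gripper_width: 1.002
gripper_force: 0.0
```

```bash
python3 - <<'E'
from h import *
s=read_state(); print(s['position'],s['ee_rot'].round(4),s['qpos'].round(2))
f=grab_frame("wrist"); save(f,"w3.png")
E
```

```text
[ 0.60752574 -0.02312373  0.2184115 ] [0.0011 0.7074 0.7068 0.0015] [ 0.31  0.6  -0.52  1.56  0.33  1.06 -0.29]
```

View pics/w3.png

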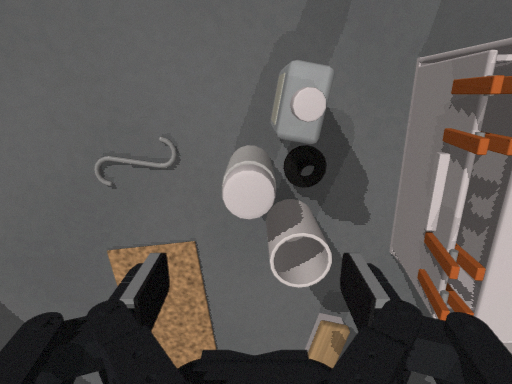

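The can cap is at (249,191) between fingers, cup rim at (300,260), bottle cap (309,104), plug (305,166). Cross-checking the positions from this second view.

```bash
python3 - <<'E'
from h import *
f=grab_frame("wrist")
for n,u,v,z in [("can",248.5,191,.115),("cup",299.5,260,.1),("bcap",309,104,.125),("knob",306,164,.05)]: print(n,onz(f,u,v,z).round(4))
g=cv2.cvtColor(f["frame"],cv2.COLOR_RGB2GRAY)
c=cv2.HoughCircles(g,cv2.HOUGH_GRADIENT,1,20,param1=100,param2=25,minRadius=12,maxRadius=35); print(c.round(1).tolist())
b=[onz(f,u,v,.104)[:2] for u,v in [(291,62),(332,68),(318,143),(278,136)]]; print(np.mean(b,0),np.degrees(np.arctan2(*(b[0]-b[3])[::-1])))
E
```

```text
can [ 0.6048 -0.0208  0.115 ]
cup [ 0.6545 -0.0975  0.1   ]
bcap [0.651  0.0512 0.125 ]
knob [ 0.6648 -0.0119  0.05  ]
[[[297.5, 256.5, 30.0], [248.5, 194.5, 24.299999237060547], [184.5, 323.5, 22.100000381469727], [308.5, 104.5, 16.799999237060547], [304.5, 166.5, 21.799999237060547], [177.5, 303.5, 13.199999809265137]]]
[0.65112787 0.05079483] 81.2817078334438
```

move_arm(moves=[[0,-0.0025,0.04,0],[0,0,0.04,0],[0,0,0.04,0],[0,0,0.038,0],[0,0,0,0],[0,0,0,0]])

```text
t: 7.1
position: [0.6056, -0.0231, 0.0608]
ee_rot: [0.002, 0.707, 0.707, 0.002]
force: [-0.3, 0.2, 0.6]
gripper_width: 1.0
gripper_force: 0.0
```

move_arm(moves=[[0,0,0,0],[0,0,0,0],[0,0,0,0],[0,0,0,0],[0,0,0,0],[0,0,0,0]], fingers=0.03)

```text
t: 7.85
position: [0.6041, -0.0234, 0.0602]
ee_rot: [0.001, 0.707, 0.707, 0.001]
force: [-2.2, -1.4, 4.9]
gripper_width: 0.592
gripper_force: 61.4
```

move_arm(moves=[[0,0,-0.03,0],[0,0,-0.05,0],[0,0,-0.05,0],[0,0,-0.04,0],[-0.02,-0.006,0,0],[-0.04,-0.013,0,0],[-0.045,-0.014,0,0],[-0.045,-0.014,0,0],[-0.045,-0.014,0,0],[-0.045,-0.014,0,0]])

```text
t: 9.1
position: [0.5256, -0.266, 0.2263]
ee_rot: [-0.002, 0.708, 0.706, -0.001]
force: [0.5, 0.3, -1.3]
gripper_width: 0.593
gripper_force: 63.0
```

move_arm(moves=[[-0.045,-0.014,0,0],[-0.04,-0.013,0,0],[-0.017,-0.005,0,0],[0,0,0.05,0],[0,0,0.05,0],[0,0,0.04,0],[0,0,0.015,0],[0,0,0,0],[0,0,0,0]])

```text
t: 10.22
position: [0.4978, -0.3658, 0.0751]
ee_rot: [0.002, 0.707, 0.707, 0.001]
force: [-0.5, 0.2, -1.7]
gripper_width: 0.593
gripper_force: 63.0
```

move_arm(moves=[[0,0,0.005,0],[0,0,0.005,0],[0,0,0,0]])

```text
t: 10.6
position: [0.4967, -0.3658, 0.0643]
ee_rot: [0.001, 0.707, 0.707, -0.0]
force: [-1.4, -0.5, 3.6]
gripper_width: 0.593
gripper_force: 63.2
```

move_arm(moves=[[0,0,0,0],[0,0,0,0],[0,0,0,0],[0,0,0,0]], fingers=0.0854)

```text
t: 11.1
position: [0.4963, -0.3654, 0.0633]
ee_rot: [-0.0, 0.707, 0.707, 0.0]
force: [-0.8, 0.0, -0.3]
gripper_width: 1.001
gripper_force: 0.0
```

move_arm(moves=[[0,0,-0.04,0],[0,0,-0.05,0],[0,0,-0.05,0],[0.02,0.012,0,0],[0.05,0.03,0,0],[0.05,0.03,0,0],[0.05,0.03,0,0],[0.05,0.03,0,0],[0.047,0.025,0,0],[0,0,0,0]])

```text
t: 12.35
position: [0.655, -0.0902, 0.2034]
ee_rot: [-0.002, 0.704, 0.711, 0.003]
force: [-0.6, 0.2, -0.4]
gripper_width: 1.002
gripper_force: 0.0
```

```bash
python3 - <<'E'
from h import *
s=read_state(); print(s['position'],s['ee_rot'].round(4),s['qpos'].round(2))
E
```

```text
[ 0.6549771  -0.09021087  0.20344548] [-0.0016  0.7036  0.7106  0.0025] [ 0.38  0.7  -0.5   1.41  0.35  1.11 -0.17]
```

move_arm(moves=[[0,0,0,0],[0,0,0,0],[0,0,0.05,0],[0,0,0.05,0],[0,0,0,0],[0,0,0,0]])

```text
t: 13.1
position: [0.6547, -0.0994, 0.1053]
ee_rot: [0.001, 0.708, 0.706, 0.001]
force: [-1.3, 0.2, 0.1]
gripper_width: 1.004
gripper_force: 0.0
```

move_arm(moves=[[0.001,0,0.03,0],[0,0,0.025,0],[0,0,0,0],[0,0,0,0]])

```text
t: 13.6
position: [0.6555, -0.0976, 0.0511]
ee_rot: [0.002, 0.708, 0.707, 0.002]
force: [0.1, -0.0, 0.3]
gripper_width: 0.998
gripper_force: 0.0
```

move_arm(moves=[[0,0,0,0],[0,0,0,0],[0,0,0,0],[0,0,0,0],[0,0,0,0]], fingers=0.045)

```text
t: 14.22
position: [0.6546, -0.0975, 0.0506]
ee_rot: [0.001, 0.707, 0.707, 0.001]
force: [-2.2, -1.6, 5.2]
gripper_width: 0.722
gripper_force: 65.4
```

move_arm(moves=[[0,0,-0.03,0],[0,0,-0.05,0],[0,0,-0.05,0],[0,0,-0.03,0],[-0.0165,-0.0155,0,0],[-0.036,-0.035,0,0],[-0.042,-0.041,0,0],[-0.042,-0.041,0,0],[-0.036,-0.034,0,0],[0,0,0,0]])

```text
t: 15.48
position: [0.4824, -0.2754, 0.2078]
ee_rot: [-0.0, 0.711, 0.703, -0.003]
force: [0.5, -0.3, -3.0]
gripper_width: 0.724
gripper_force: 66.1
```

move_arm(moves=[[0,0,0,0],[0,0,0.05,0],[0,0,0.05,0],[0,0,0.04,0],[0,0,0,0],[0,0,0,0]])

```text
t: 16.23
position: [0.4891, -0.2691, 0.0698]
ee_rot: [0.001, 0.707, 0.708, 0.001]
force: [0.8, 0.6, -2.0]
gripper_width: 0.725
gripper_force: 66.4
```

move_arm(moves=[[0,0,0.008,0],[0,0,0.006,0],[0,0,0,0]])

```text
t: 16.6
position: [0.4872, -0.2702, 0.0547]
ee_rot: [0.001, 0.707, 0.707, 0.0]
force: [-0.1, 0.8, -0.9]
gripper_width: 0.726
gripper_force: 66.4
```

move_arm(moves=[[0,0,0,0],[0,0,0,0],[0,0,0,0],[0,0,0,0]], fingers=0.0854)

```text
t: 17.1
position: [0.4869, -0.2699, 0.0544]
ee_rot: [0.0, 0.707, 0.707, 0.0]
force: [-0.2, -0.5, 0.6]
gripper_width: 1.004
gripper_force: 0.0
```

move_arm(moves=[[0,0,-0.05,0],[0,0,-0.05,0],[0,0,-0.06,0],[0.04,0.02,0,0],[0.05,0.025,0,0],[0.05,0.025,0,0],[0.05,0.026,0,0],[0.05,0.026,0,0],[0.05,0.025,0,0],[0.03,0.015,0,0]])

```text
t: 18.35
position: [0.6494, 0.0542, 0.2142]
ee_rot: [-0.001, 0.706, 0.708, 0.001]
force: [0.8, -1.3, 0.3]
gripper_width: 1.003
gripper_force: 0.0
```

move_arm(moves=[[0,0,0,9],[0,0,0,0],[0,0,0,0]])

```text
t: 18.73
position: [0.649, 0.049, 0.2142]
ee_rot: [0.0, 0.76, 0.65, -0.0]
force: [1.4, -0.4, -0.3]
gripper_width: 1.0
gripper_force: 0.0
```

```bash
python3 - <<'E'
from h import *
s=read_state(); print(s['position'],s['ee_rot'].round(4),s['qpos'].round(2))
f=grab_frame("wrist");save(f,"w4.png"); 
f=grab_frame("side");save(f,"s4.png")
E
```

```text
[0.64895716 0.04901996 0.21424189] [ 2.000e-04  7.603e-01  6.496e-01 -3.000e-04] [ 0.15  0.67 -0.47  1.43  0.32  1.12 -0.53]
```

View pics/w4.png

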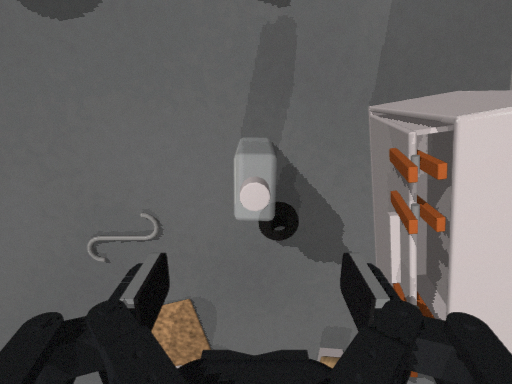

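View pics/s4.png

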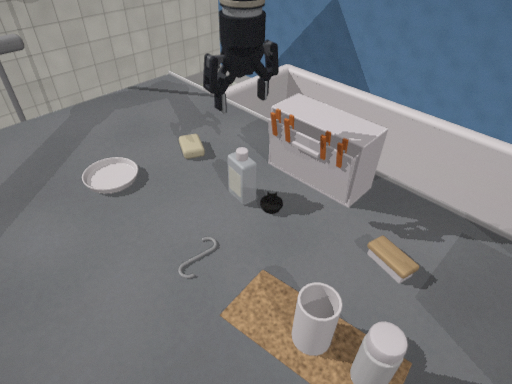

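The bottle is square in the fingers, (254,178), and the side view shows the cup and can upright on the mat.

move_arm(moves=[[0,0.002,0.05,0],[0,0,0.05,0],[0,0,0.03,0],[0,0,0.022,0],[0,0,0,0],[0,0,0,0]])

```text
t: 19.58
position: [0.6519, 0.0496, 0.0635]
ee_rot: [0.0, 0.761, 0.649, 0.001]
force: [0.2, -0.7, 0.4]
gripper_width: 0.997
gripper_force: 0.0
```

move_arm(moves=[[0,0,0,0],[0,0,0,0],[0,0,0,0],[0,0,0,0],[0,0,0,0],[0,0,0,0]], fingers=0.02)

```text
t: 20.32
position: [0.6513, 0.0497, 0.063]
ee_rot: [0.0, 0.761, 0.649, 0.0]
force: [-2.3, -0.8, 5.9]
gripper_width: 0.439
gripper_force: 60.8
```

move_arm(moves=[[0,0,-0.03,0],[0,0,-0.05,0],[0,0,-0.05,0],[0,0,-0.02,-9],[-0.025,-0.02,0,0],[-0.045,-0.035,0,0],[-0.045,-0.035,0,0],[-0.045,-0.035,0,0],[-0.045,-0.035,0,0],[-0.02,-0.013,0,0]])

```text
t: 21.58
position: [0.4744, -0.1791, 0.2111]
ee_rot: [-0.001, 0.709, 0.705, -0.002]
force: [0.8, -0.2, -2.1]
gripper_width: 0.439
gripper_force: 60.4
```

move_arm(moves=[[0,0,0,0],[0,0,0.05,0],[0,0,0.05,0],[0,0,0.03,0],[0,0,0,0],[0,0,0,0]])

```text
t: 22.32
position: [0.4796, -0.1742, 0.0833]
ee_rot: [0.001, 0.707, 0.707, 0.001]
force: [0.1, 0.2, -1.0]
gripper_width: 0.437
gripper_force: 60.5
```

move_arm(moves=[[0,0,0.008,0],[0,0,0.007,0],[0,0,0,0]])

```text
t: 22.7
position: [0.4779, -0.1753, 0.0673]
ee_rot: [0.0, 0.707, 0.707, 0.0]
force: [-0.4, 0.3, -2.3]
gripper_width: 0.435
gripper_force: 60.5
```

move_arm(moves=[[0,0,0,0],[0,0,0,0],[0,0,0,0],[0,0,0,0]], fingers=0.0854)

```text
t: 23.2
position: [0.478, -0.1753, 0.0675]
ee_rot: [0.0, 0.707, 0.707, 0.0]
force: [0.5, 0.0, 0.5]
gripper_width: 1.001
gripper_force: 0.0
```

move_arm(moves=[[0,0,-0.05,0],[0,0,-0.05,0],[0,0,-0.05,0],[0.025,0.03,0,0],[0.035,0.045,0,0],[0.035,0.045,0,0],[0.035,0.045,0,0],[0.02,0.022,0,0],[0,0,0,0],[0,0,0,0]], fingers=0.0854)

```text
t: 24.45
position: [0.6643, -0.0266, 0.2169]
ee_rot: [-0.0, 0.708, 0.707, -0.001]
force: [-0.3, 0.1, -0.5]
gripper_width: 1.002
gripper_force: 0.0
```

```bash
python3 - <<'E'
from h import *
s=read_state(); print(s['position'],s['ee_rot'].round(4))
f=grab_frame("wrist")
for n in ["plug","dish"]:
    for r in place_of(n,"wrist")[:1]:
        u,v=r["xy"][0]*512,r["xy"][1]*384
        print(n,round(r["confidence"],2),round(u),round(v),onz(f,u,v,0).round(4))
cv2.imwrite("pics/w5c.png",cv2.resize(f["frame"][100:280,150:390,::-1],None,fx=3,fy=3,interpolation=cv2.INTER_CUBIC))
np.save("f5.npy",f,allow_pickle=True)
for c in ["scene","side"]:
    g=grab_frame(c)
    for n in ["dish","plug"]:
      for r in place_of(n,c)[:1]: print(c,n,onz(g,r["xy"][0]*512,r["xy"][1]*384,0).round(4))
    h=g["frame"].astype(int)
    for r in boxes_of("dish",c)[:1]:
        b=np.array(r["rect"])*[512,384,512,384]; print("box",b.round(1),proj(g,(.466,.32,.018)))
E
```

```text
[ 0.66429956 -0.02655812  0.21694033] [-0.      0.7077  0.7066 -0.001 ]
plug 0.85 258 161 [ 0.6698 -0.0226  0.    ]
scene dish [0.4655 0.3253 0.    ]
scene plug [ 0.6634 -0.0232  0.    ]
box [311.4  97.3 354.1 133.8] [333.51503391 111.68848683]
side dish [0.4735 0.3329 0.    ]
side plug [ 0.659  -0.0254  0.    ]
box [ 82.2 156.5 136.6 193.5] [107.44592061 172.98994412]
```

View pics/w5c.png

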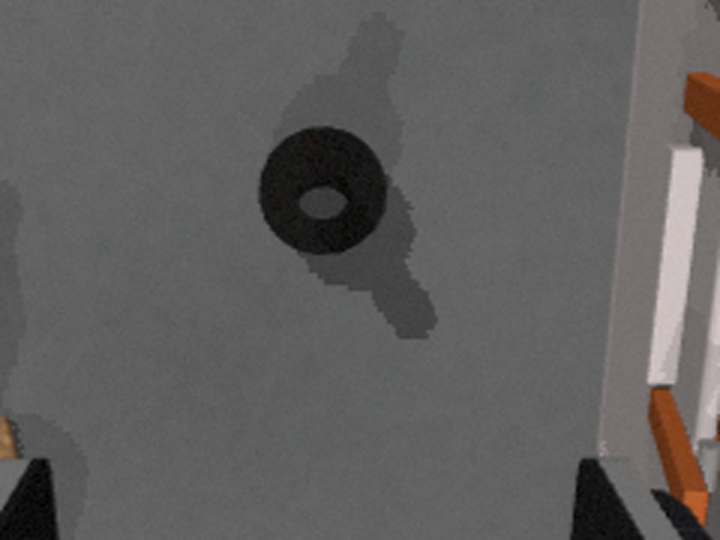

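Plug's flange is a disc centred at crop (323,191), i.e. pixel (257.5,163.5).

```bash
python3 - <<'E'
from h import *
f=np.load("f5.npy",allow_pickle=True).item()
print(onz(f,257.3,163.3,.018),onz(f,257.3,166.5,.05))
E
```

```text
[ 0.66882646 -0.02160817  0.018     ] [ 0.66855531 -0.0178519   0.05      ]
```

move_arm(moves=[[0.0045,0.0045,0.04,0],[0,0,0.05,0],[0,0,0.04,0],[0,0,0.03,0],[0,0,0.018,0],[0,0,0.014,0],[0,0,0,0],[0,0,0,0]], fingers=0.055)

```text
t: 26.0
position: [0.6705, -0.0207, 0.0266]
ee_rot: [0.001, 0.707, 0.707, 0.001]
force: [-0.3, 0.4, 0.2]
gripper_width: 0.645
gripper_force: 0.0
```

move_arm(moves=[[0,0,0,0],[0,0,0,0],[0,0,0,0],[0,0,0,0],[0,0,0,0]], fingers=0.005)

```text
t: 26.62
position: [0.6701, -0.0208, 0.0263]
ee_rot: [0.0, 0.707, 0.707, 0.0]
force: [-0.5, 0.1, 6.5]
gripper_width: 0.213
gripper_force: 58.9
```

move_arm(moves=[[0,0,-0.03,0],[0,0,-0.05,0],[0,0,-0.06,0],[0,0,-0.06,0],[0.025,-0.015,0,0],[0.045,-0.027,0,0],[0.045,-0.027,0,0],[0.045,-0.027,0,0],[0.045,-0.027,0,0],[0.045,-0.027,0,0]])

```text
t: 27.88
position: [0.5185, 0.2303, 0.2248]
ee_rot: [-0.0, 0.707, 0.707, -0.0]
force: [0.5, 0.5, -1.2]
gripper_width: 0.211
gripper_force: 58.9
```

move_arm(moves=[[0.045,-0.027,0,0],[0.035,-0.021,0,0],[0.012,-0.006,0,0],[0,0,0,0],[0,0,0,0]])

```text
t: 28.5
position: [0.4673, 0.319, 0.2248]
ee_rot: [0.001, 0.709, 0.706, -0.001]
force: [-0.4, -1.1, -0.8]
gripper_width: 0.215
gripper_force: 58.9
```

```bash
python3 - <<'E'
from h import *
s=read_state(); print(s['position'],s['ee_rot'].round(4))
f=grab_frame("wrist");save(f,"w6.png"); np.save("f6.npy",f,allow_pickle=True)
for r in place_of("dish","wrist")[:1]:
        u,v=r["xy"][0]*512,r["xy"][1]*384
        print(round(r["confidence"],2),round(u),round(v),onz(f,u,v,0).round(4))
E
```

```text
[0.46732352 0.31895063 0.22484561] [ 8.000e-04  7.086e-01  7.056e-01 -6.000e-04]
0.59 259 166 [0.4748 0.3149 0.    ]
```

View pics/w6.png

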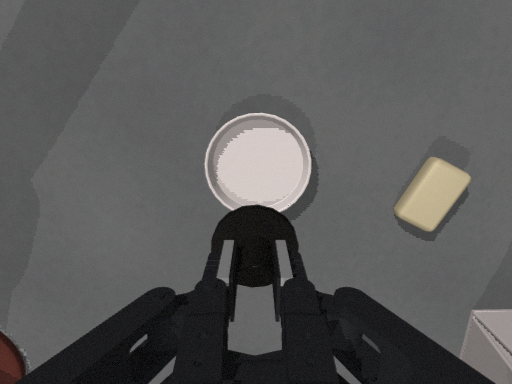

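The dish rim spans columns 205–312, rows 113–~216, centre about (258.5,164.5); the plug is held straight, hanging over it.

```bash
python3 - <<'E'
from h import *
from scipy.optimize import least_squares
f=np.load("f6.npy",allow_pickle=True).item()
for z in (.018,.01): print(onz(f,258.5,164.5,z))
l,r,t=onz(f,205,165,.016),onz(f,312,165,.016),onz(f,258.5,113,.016); print(l,r,t, (l+r)/2, t[1]-.064, read_state()['position'])
E
```

```text
[0.47370385 0.32051542 0.018     ]
[0.47381455 0.31867949 0.01      ]
[0.40996935 0.31972975 0.016     ] [0.53750777 0.31916619 0.016     ] [0.4737215  0.37938132 0.016     ] [0.47373856 0.31944797 0.016     ] 0.31538131773826655 [0.46716243 0.3192162  0.22503154]
```

move_arm(moves=[[0.001,0.0065,0.04,0],[0,0,0.05,0],[0,0,0.05,0],[0,0,0.03,0],[0,0,0.01,0],[0,0,0,0],[0,0,0,0]])

```text
t: 29.48
position: [0.4734, 0.3229, 0.0469]
ee_rot: [0.0, 0.708, 0.707, 0.002]
force: [0.4, 0.7, -0.4]
gripper_width: 0.211
gripper_force: 58.9
```

move_arm(moves=[[-0.002,0,0.006,0],[0,0,0.0065,0],[0,0,0,0],[0,0,0,0]])

```text
t: 29.98
position: [0.4722, 0.3203, 0.0328]
ee_rot: [-0.0, 0.707, 0.707, -0.0]
force: [-0.6, 0.5, -0.9]
gripper_width: 0.208
gripper_force: 59.0
```

move_arm(moves=[[0,0,0,0],[0,0,0,0],[0,0,0,0],[0,0,0,0]], fingers=0.05)

```text
t: 30.48
position: [0.4723, 0.3203, 0.0329]
ee_rot: [0.0, 0.707, 0.707, 0.0]
force: [-0.1, -0.0, 0.2]
gripper_width: 0.583
gripper_force: 0.0
```

move_arm(moves=[[0,0,-0.03,0],[0,0,-0.05,0],[0,0,-0.05,0],[0,0,-0.06,0],[0,0,0,0],[0,0,0,0]])

```text
t: 31.22
position: [0.472, 0.3197, 0.2225]
ee_rot: [0.0, 0.707, 0.707, -0.0]
force: [0.2, -0.4, -0.3]
gripper_width: 0.585
gripper_force: 0.0
```

```bash
python3 - <<'E'
from h import *
s=read_state(); print(s['position'],s['ee_rot'].round(4))
f=grab_frame("wrist")
a=f["frame"][90:270,150:390]; b=grab_frame("side")["frame"][140:220,50:170]
cv2.imwrite("pics/w7.png",np.hstack([cv2.resize(a,(480,360)),cv2.resize(b,(320,213)).__class__ and cv2.copyMakeBorder(cv2.resize(b,(318,212)),0,148,0,0,cv2.BORDER_CONSTANT)])[:,:,::-1])
E
```

```text
[0.47197278 0.31968302 0.22254829] [ 2.000e-04  7.074e-01  7.068e-01 -4.000e-04]
```

View pics/w7.png

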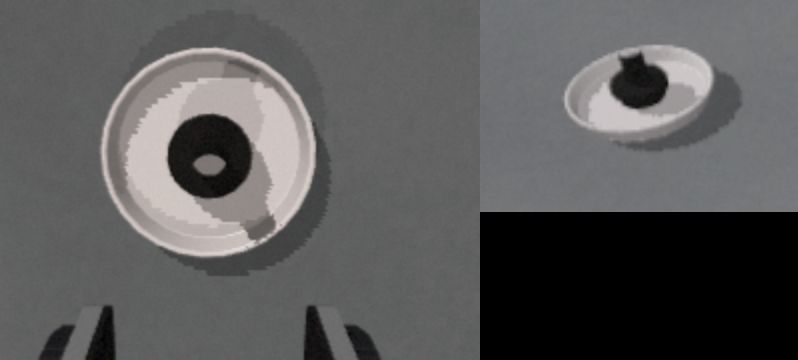

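The plug lies knob up in the middle of the dish: the flange centre (209,156) sits within 2 px of the rim centre (209,152), as parallax would give. Next I return the bottle.

move_arm(moves=[[-0.03,0,0,0],[-0.055,0.001,0,0],[-0.055,0.001,0,0],[-0.055,0.001,0,0],[-0.055,0.001,0,0],[-0.055,0.001,0,0],[-0.055,0.001,0,0],[-0.055,0,0,0],[-0.05,0,0,0],[-0.03,0,0,0]], fingers=0.0854)

```text
t: 32.58
position: [0.4765, -0.178, 0.221]
ee_rot: [-0.001, 0.709, 0.705, -0.001]
force: [0.4, 0.3, 0.4]
gripper_width: 0.999
gripper_force: 0.0
```

move_arm(moves=[[0,0,0,0],[0,0,0,0],[0,0,0,0]])

```text
t: 32.95
position: [0.478, -0.1729, 0.2226]
ee_rot: [-0.001, 0.706, 0.708, 0.0]
force: [0.2, 0.8, -0.0]
gripper_width: 0.997
gripper_force: 0.0
```

move_arm(moves=[[0,0,0.05,0],[0,0,0.05,0],[0,0,0.03,0],[0,0,0.025,0],[0,0,0,0],[0,0,0,0],[0,0,0,0]])

```text
t: 33.83
position: [0.4789, -0.1747, 0.0691]
ee_rot: [0.001, 0.707, 0.707, 0.001]
force: [-0.1, -0.2, -0.7]
gripper_width: 0.996
gripper_force: 0.0
```

move_arm(moves=[[0,-0.001,0.0015,0],[0,0,0,0],[0,0,0,0],[0,0,0,0],[0,0,0,0],[0,0,0,0]], fingers=0.02)

```text
t: 34.58
position: [0.4772, -0.1749, 0.0667]
ee_rot: [0.0, 0.707, 0.707, 0.0]
force: [-0.7, -0.4, 5.2]
gripper_width: 0.438
gripper_force: 60.8
```

move_arm(moves=[[0,0,-0.03,0],[0,0,-0.05,0],[0,0,-0.06,0],[0.025,0.02,0,0],[0.045,0.035,0,0],[0.045,0.035,0,0],[0.045,0.035,0,0],[0.045,0.035,0,0],[0.02,0.013,0,0],[0,0,0,9]])

```text
t: 35.83
position: [0.6496, 0.0539, 0.2042]
ee_rot: [-0.002, 0.76, 0.65, -0.0]
force: [-1.0, 0.0, -1.7]
gripper_width: 0.439
gripper_force: 60.7
```

move_arm(moves=[[0,0,0,0],[0,0,0.05,0],[0,0,0.05,0],[0,0,0.02,0],[0,0,0,0],[0,0,0,0],[0,0,0,0]])

```text
t: 36.7
position: [0.6515, 0.0505, 0.0886]
ee_rot: [0.001, 0.761, 0.649, 0.002]
force: [0.9, -1.0, -2.2]
gripper_width: 0.434
gripper_force: 60.8
```

move_arm(moves=[[0,0,0.012,0],[0,0,0.008,0],[0,0,0.005,0],[0,0,0,0],[0,0,0,0]])

```text
t: 37.33
position: [0.6496, 0.0499, 0.0628]
ee_rot: [0.0, 0.761, 0.649, -0.001]
force: [-3.8, -0.9, 8.1]
gripper_width: 0.438
gripper_force: 61.9
```

move_arm(moves=[[0,0,0,0],[0,0,0,0],[0,0,0,0],[0,0,0,0]], fingers=0.0854)

```text
t: 37.83
position: [0.6501, 0.0502, 0.0611]
ee_rot: [-0.0, 0.761, 0.649, -0.0]
force: [-0.3, -0.7, -0.4]
gripper_width: 1.004
gripper_force: 0.0
```

move_arm(moves=[[0,0,-0.05,0],[0,0,-0.05,0],[0,0,-0.05,-9],[-0.04,-0.02,0,0],[-0.05,-0.025,0,0],[-0.05,-0.025,0,0],[-0.05,-0.026,0,0],[-0.05,-0.026,0,0],[-0.05,-0.025,0,0],[-0.03,-0.016,0,0]])

```text
t: 39.08
position: [0.4848, -0.2733, 0.2111]
ee_rot: [0.0, 0.709, 0.705, -0.001]
force: [-0.2, 0.9, 0.2]
gripper_width: 0.997
gripper_force: 0.0
```

move_arm(moves=[[0,0,0,0],[0,0,0,0],[0,0,0.05,0],[0,0,0.05,0],[0,0,0,0],[0,0,0,0],[0,0,0,0]])

```text
t: 39.95
position: [0.4888, -0.2697, 0.1137]
ee_rot: [0.002, 0.707, 0.707, 0.001]
force: [-0.5, 0.0, -0.3]
gripper_width: 1.002
gripper_force: 0.0
```

move_arm(moves=[[0,-0.001,0.03,0],[0,0,0.029,0],[0,0,0,0],[0,0,0,0]])

```text
t: 40.45
position: [0.4872, -0.2701, 0.0541]
ee_rot: [0.002, 0.707, 0.707, 0.001]
force: [0.0, -0.2, 0.6]
gripper_width: 1.0
gripper_force: 0.0
```

move_arm(moves=[[0,0,0,0],[0,0,0,0],[0,0,0,0],[0,0,0,0],[0,0,0,0]], fingers=0.045)

```text
t: 41.08
position: [0.487, -0.2702, 0.0543]
ee_rot: [0.002, 0.707, 0.707, 0.0]
force: [-0.8, -0.2, 6.5]
gripper_width: 0.722
gripper_force: 64.3
```

move_arm(moves=[[0,0,-0.03,0],[0,0,-0.05,0],[0,0,-0.05,0],[0,0,-0.03,0],[0.0165,0.016,0,0],[0.036,0.036,0,0],[0.042,0.041,0,0],[0.042,0.041,0,0],[0.036,0.034,0,0],[0,0,0,0]])

```text
t: 42.32
position: [0.6557, -0.0903, 0.2124]
ee_rot: [-0.001, 0.704, 0.71, 0.002]
force: [-0.9, 0.1, -0.8]
gripper_width: 0.724
gripper_force: 66.2
```

move_arm(moves=[[0,0,0,0],[0,0,0.05,0],[0,0,0.05,0],[0,0,0.04,0],[0,0,0,0],[0,0,0,0],[0,0,0,0]])

```text
t: 43.2
position: [0.6556, -0.0977, 0.0751]
ee_rot: [0.002, 0.708, 0.707, 0.002]
force: [-0.7, -1.2, -2.3]
gripper_width: 0.727
gripper_force: 66.3
```

move_arm(moves=[[0,0,0.012,0],[0,0,0.008,0],[0,0,0.004,0],[0,0,0,0],[0,0,0,0]])

```text
t: 43.82
position: [0.6535, -0.0974, 0.0504]
ee_rot: [0.0, 0.707, 0.707, -0.001]
force: [-5.2, -1.0, 11.3]
gripper_width: 0.722
gripper_force: 67.2
```

move_arm(moves=[[0,0,0,0],[0,0,0,0],[0,0,0,0],[0,0,0,0]], fingers=0.0854)

```text
t: 44.32
position: [0.6539, -0.0973, 0.048]
ee_rot: [-0.0, 0.707, 0.707, -0.0]
force: [-0.0, 0.0, -1.2]
gripper_width: 1.0
gripper_force: 0.0
```

move_arm(moves=[[0,0,-0.05,0],[0,0,-0.05,0],[0,0,-0.06,0],[-0.02,-0.012,0,0],[-0.05,-0.03,0,0],[-0.05,-0.03,0,0],[-0.05,-0.03,0,0],[-0.05,-0.03,0,0],[-0.047,-0.026,0,0],[0,0,0,0]])

```text
t: 45.58
position: [0.4914, -0.3712, 0.2074]
ee_rot: [-0.0, 0.711, 0.703, -0.003]
force: [-0.2, -1.0, 0.4]
gripper_width: 0.999
gripper_force: 0.0
```

move_arm(moves=[[0,0,0,0],[0,0,0,0],[0,0,0.05,0],[0,0,0.03,0],[0,0,0,0],[0,0,0,0],[0,0,0,0]])

```text
t: 46.45
position: [0.4972, -0.3644, 0.1302]
ee_rot: [0.002, 0.707, 0.707, 0.001]
force: [-0.3, -0.6, 0.3]
gripper_width: 1.004
gripper_force: 0.0
```

move_arm(moves=[[-0.001,0,0.036,0],[0,0,0.03,0],[0,0,0,0],[0,0,0,0]])

```text
t: 46.95
position: [0.4971, -0.3657, 0.0641]
ee_rot: [0.002, 0.707, 0.707, 0.001]
force: [0.1, -0.2, 0.5]
gripper_width: 1.0
gripper_force: 0.0
```

move_arm(moves=[[0,0,0,0],[0,0,0,0],[0,0,0,0],[0,0,0,0],[0,0,0,0],[0,0,0,0]], fingers=0.03)

```text
t: 47.7
position: [0.4961, -0.3657, 0.0639]
ee_rot: [0.001, 0.707, 0.707, -0.0]
force: [-2.5, 0.7, 6.2]
gripper_width: 0.59
gripper_force: 61.8
```

move_arm(moves=[[0,0,-0.03,0],[0,0,-0.05,0],[0,0,-0.05,0],[0,0,-0.04,0],[0.02,0.006,0,0],[0.04,0.013,0,0],[0.045,0.014,0,0],[0.045,0.014,0,0],[0.045,0.014,0,0],[0.045,0.014,0,0]])

```text
t: 48.95
position: [0.5699, -0.1225, 0.2304]
ee_rot: [-0.002, 0.707, 0.707, -0.001]
force: [0.6, 0.3, -1.6]
gripper_width: 0.591
gripper_force: 63.0
```

move_arm(moves=[[0.045,0.014,0,0],[0.04,0.013,0,0],[0.0175,0.006,0,0],[0,0,0,0],[0,0,0,0],[0,0,0.05,0],[0,0,0.05,0],[0,0,0.04,0],[0,0,0,0],[0,0,0,0]])

```text
t: 50.2
position: [0.6053, -0.0239, 0.094]
ee_rot: [0.001, 0.708, 0.706, 0.001]
force: [0.9, 0.9, -1.4]
gripper_width: 0.594
gripper_force: 63.1
```

move_arm(moves=[[0,0,0.015,0],[0,0,0.012,0],[0,0,0.006,0],[0,0,0,0],[0,0,0,0]])

```text
t: 50.82
position: [0.6036, -0.0228, 0.0599]
ee_rot: [-0.0, 0.707, 0.707, -0.0]
force: [-2.8, 0.2, 4.6]
gripper_width: 0.59
gripper_force: 63.6
```

move_arm(moves=[[0,0,0,0],[0,0,0,0],[0,0,0,0],[0,0,0,0]], fingers=0.0854)

```text
t: 51.32
position: [0.6041, -0.0228, 0.0592]
ee_rot: [-0.0, 0.707, 0.707, 0.0]
force: [0.2, -0.2, -0.2]
gripper_width: 0.999
gripper_force: 0.0
```

move_arm(moves=[[0,0,-0.05,0],[0,0,-0.05,0],[0,0,-0.06,0],[0,0,0,0],[0,0,0,0]])

```text
t: 51.95
position: [0.6035, -0.0231, 0.219]
ee_rot: [-0.0, 0.707, 0.707, -0.0]
force: [-0.3, -0.1, 0.2]
gripper_width: 1.001
gripper_force: 0.0
```

```bash
python3 - <<'E'
from h import *
s=read_state(); print(s['position'])
f=grab_frame("wrist");save(f,"w8.png"); np.save("f8.npy",f,allow_pickle=True)
for n in ["cup","bottle","can","plug","hook"]:
  for c in ["wrist","side","scene"]:
    g=grab_frame(c)
    for r in place_of(n,c)[:1]: print(n,c,round(r["confidence"],2),onz(g,r["xy"][0]*512,r["xy"][1]*384,0).round(3))
E
```

```text
[ 0.60354374 -0.02309707  0.21899789]
cup wrist 0.7 [ 0.654 -0.098  0.   ]
cup side 0.9 [ 0.654 -0.095  0.   ]
cup scene 0.7 [ 0.651 -0.108  0.   ]
bottle wrist 0.71 [0.65  0.049 0.   ]
bottle side 0.93 [0.649 0.051 0.   ]
bottle scene 0.59 [0.643 0.05  0.   ]
can wrist 0.88 [ 0.605 -0.023  0.   ]
can side 0.67 [ 0.602 -0.022  0.   ]
can scene 0.97 [ 0.599 -0.021  0.   ]
plug side 0.62 [0.469 0.31  0.   ]
plug scene 0.7 [0.464 0.32  0.   ]
hook wrist 0.66 [ 0.466 -0.027  0.   ]
hook side 0.77 [ 0.462 -0.022  0.   ]
hook scene 0.45 [ 0.463 -0.024  0.   ]
```

View pics/w8.png

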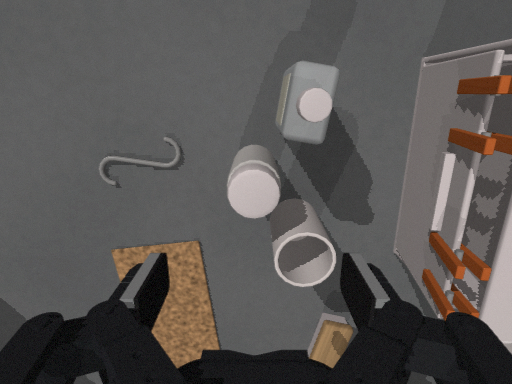

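The view shows the can (254,191), cup (304,260) and bottle (315,104) upright where they stood at the start. They are shifted about 5 px right from picture w3, which matches the camera now standing 4 mm nearer the robot.

```bash
python3 -c "
from workcell import hand_in; print(hand_in())"
```

```text
the job is handed in; nothing more can be done
None
```

The job is done and handed in at about 52 s: the plug lies knob up in the middle of the dish, and the cup, bottle and can are back upright within about 2 mm of their starting spots by my measurements.

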